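Roll a microscope relay tube into its V-cradle and push it home against the stop

TASK

Without gripping or lifting it and without ramming it, roll the black relay tube across the desk with your fingertips, up the blue ramp and into the V-groove of the cradle. Once it lies in the groove, push its free end so that it slides along the groove until its other end is right up against the yellow stop plate, then move clear of it. Leave the other things on the desk where they stand.

Things in the scene. Friction and masses are not known exactly. Their poses are not given: they have to be found in the camera images.
- tube: Loose black round tube, a plain cylinder 44 mm in diameter, 120 mm long, about 0.2 kg, smooth and slippery (friction about 0.3): silver band at each end, blue band near its -y end. Origin at its very middle. y runs along it; x and z turn as it rolls (z up at first). It starts on the desk, 125 to 155 mm from the groove on the ramp side, y within 0.25 rad of the cradle's; rolled straight in it is 20 to 50 mm short of the stop.
- cradle: Blue and aluminium V-cradle fixed to the desk, 200 mm long. Origin on the desk under the middle of the groove's bottom line; z up, y along the groove to the stop, -x towards the ramp and the tube. Groove bottom 2 mm above the desk, both faces at 30 degrees, the far one up to 25 mm high at x = 40 mm, rim to x = 55 mm. A seated tube has its axis at x = 0, 27 mm above the desk.
- cradle_crest (a point): Crest between ramp and groove, at the middle of its length: x = -18 mm, y = 0 in the cradle's frame, 12.4 mm above the desk. The blue ramp rises to it at 12 degrees from desk level at x = -76 mm; behind it the groove's near face falls away. Axes as the cradle's.
- cradle_stop (a point): Centre of the inner face of the yellow stop plate that closes the +y end of the groove: x = 0, y = +100 mm, 27 mm above the desk in the cradle's frame. The plate is 8 mm thick, 44 mm high, and spans x = -18 to +55 mm. The -y end is open. A tube against the stop has its middle at y = +40 mm. Axes as the cradle's.
- oil_bottle: Bystander: small amber bottle with black cap, 32 mm in diameter, 75 mm tall, standing; origin at the centre of its underside.
- objective: Bystander: brass microscope objective, 34 mm in diameter, 50 mm tall, standing; origin at the centre of its underside.
- eyepiece: Bystander: black eyepiece, 38 mm in diameter, 55 mm tall, standing; origin at the centre of its underside.
- slide_box: Bystander: blue slide box, 90 x 100 x 35 mm; origin at the centre of its underside.
- mug: Bystander: white mug, 80 mm in diameter, 90 mm tall, handle at its +y; origin at the centre of its underside.
- mouse: Bystander: black computer mouse, 100 x 58 x 26 mm; origin at the centre of its underside.
- screwdriver: Bystander: screwdriver 160 mm long lying on the desk along its x axis, handle to -x; origin under its middle.
Not all that is in view belongs to the job. Leave any green look-alike of the tube alone.

How it is judged:
By the outcome, as a careful person would: the job done as asked, in the order asked, and still so for the second after the job is handed in, with the robot touching nothing.
It also fails if it takes over 48 s, if anything falls off the work surface, if the arm or the gripper's body presses on something with over 40 N, if the wrist force passes 120 N, or if a joint passes its speed limit or range.

ROBOT

A 6-joint arm with a two-finger parallel gripper is mounted at the origin on the work surface. World frame = base frame: x ahead of the robot, y to its left, z up, the work surface at z = 0. Lengths are in m, angles in rad, forces in N, time in s.
With the tool pointing down it reaches from about 0.35 to 0.975 m from the base axis. Payload 4.9 kg.
Tool frame: the origin (TCP) lies midway between the tips of the shut fingers; the grasp point (between the pads) lies 19 mm behind it (manip.pinch_z is the distance from the TCP to the grasp point, in m); z points along the fingers, y is the direction in which the jaws open and shut (so a half turn about z gives the same grasp; the last joint's range is limited). The gripper opens to 85 mm and grips with 20 to 120 N. Pads are 22 mm wide; open, the fingers measure 114 mm over their backs; the gripper's body (76 mm by 85 mm) begins 54 mm behind the grasp point. The pads swing forward as they close: fully open they stand 13 mm farther back than shut.
Start: joints at [1.22, 0.053, 1.613, -0, 1.476, -0.119], TCP at [0.144, 0.608, 0.231] pointing down, gripper open.
Joint ranges: [-3.01, 3.01], [-1.01, 2.22], [0.06, 2.58], [-1.02, 4.17], [0.09, 2.62], [-3.14, 3.14]. Speed limits (rad/s): [2.57, 2.57, 3.14, 3.14, 3.14, 3.14].

INTERFACE

Orientations are given as a unit quaternion [w, x, y, z].
In Python, from plant import manip gives the robot as it stands.
- The arm moves only by the tool drive_tool, never from a script. Its argument "commands" is text: rows parted by semicolons, each of 5 numbers parted by spaces: the finger opening in mm, from 0 to 85.4, then the shift along the tool's x, y, z in units of 30 mm (1.0 is 30 mm), then the turn about the tool's z in degrees. A call has exactly 8 rows; each row shifts and turns the commanded pose from where the row before left it, along the tool's axes as they then stand; what a row does not reach is not made up. A row lasts 1/8 s, in which the tool goes at most 62.5 mm and 10.7 degrees, less where a joint would pass 70% of its speed; a pose out of reach is approached as far as the arm can. A call is refused whole if a number of a shift passes 1 or a number of a turn 10.7, either way. A call with a gripper value outside its range is refused whole. The fingers move at their own pace and stop on an object; the grip force is fixed at half the most. Time passes only in rows, so rows that do not move let the fingers close, or fill a call up. It gives the time, the measured TCP pose, the force and the opening at its end, in the units of the state.
- manip.state(): the state, without advancing time (a new reading comes with each control period).
- manip.grab_frame(name): name is "scene" or "top" or "wrist"; returns the picture (420x560x3 uint8, red, green, blue); there is no depth.
- manip.camera_params(name): a dict with "fx", "fy", "cx", "cy" (pixels), "distortion" ([k1, k2, p1, p2, k3] as OpenCV has them; the pictures are not rectified), "xyz" and "orientation" of the camera in the world. Camera axes: x right, y down, z forward; pixel columns grow to the right and rows downward; lengths in m; the calibration is good to about 2 mm. A picture is of the moment at which its call begins: read the wrist's pose just before it. camera_params takes no time and is no camera call; for the wrist camera it gives the pose at the moment of the call.
- manip.job_done(): hands the job in, once; it reports no verdict.
The state is a dict: "time": time; "joint_pos": joint angles; "joint_vel": joint speeds; "joint_efforts": joint torques, N m; "tool_pos": TCP position; "tool_rot": TCP orientation; "contact_force": force on the tool from outside, world axes, zero at the start; "ft_torque": the same for the moment, N m; "gripper_width": opening from 0.0 (shut) to 1.0 (fully open).
Only numpy, scipy, OpenCV 4.12 (cv2) and the standard library are available. Lean on these libraries where they do the work, as an engineer would, in place of code of your own. Each camera call takes 0.05 s, during which the arm holds its last target. There are 200 camera calls.

## Working session

There is one attempt and no reset: what is moved stays moved. The work goes in short steps, Python scripts to look and compute and a tool call to move; the robot and the scene stay as the last step left them, time stands still between calls to the robot, and variables do not carry over. Pictures are saved under pics/ and viewed, about 8 in all and at most 12, crops included, and the job is handed in when it is done.

Besides the shell and the picture viewer there is one more tool, called as a command line: name --argument value ..., lists and objects as JSON in quotes. drive_tool: Moves the arm, as the interface text tells. Its arguments: {"type":"object","properties":{"commands":{"type":"string"}},"required":["commands"]}

```bash
mkdir -p pics; ls
cat > h.py <<'E'
import numpy as np, cv2
from scipy.spatial.transform import Rotation as R
from plant import manip
def Rq(q): return R.from_quat([q[1],q[2],q[3],q[0]]).as_matrix()
def ray(p,uv):
    K=np.array([[p['fx'],0,p['cx']],[0,p['fy'],p['cy']],[0,0,1.]])
    u=cv2.undistortPoints(np.array(uv,float).reshape(-1,1,2),K,np.array(p['distortion'],float))[:,0]
    return np.c_[u,np.ones(len(u))]@Rq(p['orientation']).T
def plane(p,uv,z):
    d=ray(p,uv); o=np.array(p['xyz']); return o+d*((z-o[2])/d[:,2:3])
def proj(p,X):
    K=np.array([[p['fx'],0,p['cx']],[0,p['fy'],p['cy']],[0,0,1.]])
    c=(np.atleast_2d(X)-p['xyz'])@Rq(p['orientation'])
    return cv2.projectPoints(c,np.zeros(3),np.zeros(3),K,np.array(p['distortion'],float))[0][:,0]
def grab(cam,name):
    im=cv2.cvtColor(manip.grab_frame(cam),cv2.COLOR_RGB2BGR); cv2.imwrite(f'pics/{name}.png',im); return im
E
python3 - <<'E'
from h import *
for c in ("top","scene"):
    grab(c,c+'0'); p=manip.camera_params(c); print(p)
s=manip.state();print(s)
a=cv2.imread('pics/top0.png')
cv2.imwrite('pics/top0b.png',cv2.resize(a,(800,600)))
E
```

```text
pics
{'fx': 454.91151746489123, 'fy': 454.91151746489123, 'cx': 280.81458357671505, 'cy': 202.13717252086045, 'distortion': array([0.04002036, 0.        , 0.        , 0.        , 0.        ]), 'xyz': array([ 0.40611953, -0.03414508,  1.26606747]), 'orientation': array([-0.04126914,  0.70694811, -0.70494369,  0.039694  ])}
{'fx': 433.07352293796396, 'fy': 433.07352293796396, 'cx': 283.5714069206086, 'cy': 208.11560172970533, 'distortion': array([-0.01411793,  0.        ,  0.        ,  0.        ,  0.        ]), 'xyz': array([ 1.18247985, -0.03753   ,  0.81411696]), 'orientation': array([-0.25147241,  0.66271752,  0.66331492, -0.23995924])}
{'time': 0.1, 'joint_pos': array([ 1.22003287e+00,  5.33126511e-02,  1.61417114e+00, -2.33518095e-05,
        1.47602299e+00, -1.19017675e-01]), 'joint_vel': array([ 0.00022111, -0.00063222, -0.00408198,  0.00114686, -0.00270344,
       -0.00031796]), 'joint_efforts': array([ 4.01363313e-04, -3.94902635e+01, -3.71365786e+01, -1.64120775e-04,
        3.83019578e-03,  1.45794075e-05]), 'tool_pos': array([0.14336517, 0.60774219, 0.23016382]), 'tool_rot': array([-2.11441254e-04,  1.15612607e-01,  9.93293919e-01, -9.33491011e-04]), 'contact_force': array([-0.06028071,  1.4472682 , -0.2581969 ]), 'ft_torque': array([0.03531141, 0.01665685, 0.00431793]), 'gripper_width': 0.9959729465696339}
```

View pics/top0b.png

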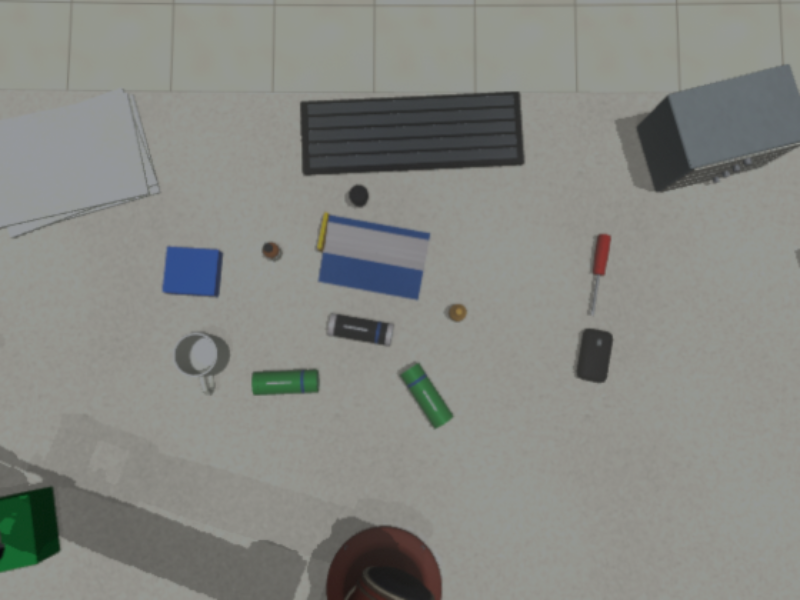

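View pics/scene0.png

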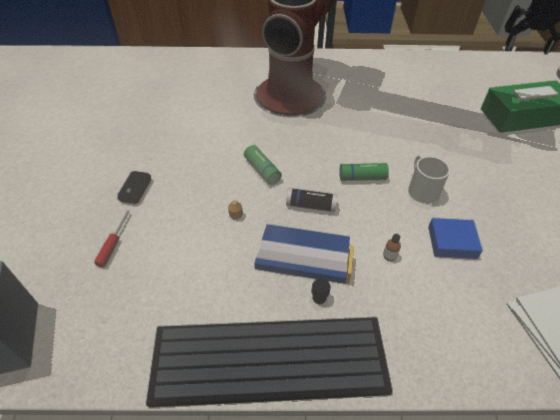

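The black tube is at (360,329) in the enlarged top view, with a silver band at each end and a blue band on its right, which is -y. The two green tubes at (285,382) and (427,395) are the look-alikes. The cradle is at (373,257), its yellow stop on the left (+y) and its ramp facing the robot. Next I measure them and check in one enlarged crop.

Run:
```python
from h import *
im=cv2.imread('pics/top0.png');p=manip.camera_params('top')
hsv=cv2.cvtColor(im,cv2.COLOR_BGR2HSV)
def comps(m,lo=8):
    n,l,st,c=cv2.connectedComponentsWithStats(m.astype(np.uint8))
    return [(l==i,st[i],c[i]) for i in range(1,n) if st[i][4]>lo]
roi=np.zeros(im.shape[:2],bool); roi[145:250,215:335]=1
blue=roi&(hsv[...,0]>100)&(hsv[...,0]<130)&(hsv[...,1]>130)
out=im.copy()
for m,st,c in comps(blue,20):
    cn=cv2.findContours(m.astype(np.uint8),0,1)[0][0]; r=cv2.minAreaRect(cn); b=cv2.boxPoints(r)
    print('blue',st,c,np.round(b,1).tolist())
yel=roi&(hsv[...,0]>20)&(hsv[...,0]<35)&(hsv[...,1]>130)
for m,st,c in comps(yel):
    cn=cv2.findContours(m.astype(np.uint8),0,1)[0][0]; b=cv2.boxPoints(cv2.minAreaRect(cn));print('yel',st,c,np.round(b,1).tolist())
x0,y0,w,h=210,140,120,110
crop=cv2.resize(im[y0:y0+h,x0:x0+w],None,fx=5.4,fy=5.4,interpolation=cv2.INTER_CUBIC)
cv2.imwrite('pics/crop1.png',crop)
g=hsv[...,2]; print(np.median(g[205:215,200:225]))
print(g[215:248:2,226:278:2])
```

```text
blue [231 152  68  14 151] [263.9205298  158.49006623] [[230.6999969482422, 153.60000610351562], [231.10000610351562, 151.39999389648438], [298.29998779296875, 163.60000610351562], [297.8999938964844, 165.8000030517578]]
blue [ 225  178   70   30 1242] [259.03703704 192.69404187] [[223.6999969482422, 195.5], [227.0, 177.60000610351562], [294.3999938964844, 190.0], [291.1000061035156, 207.89999389648438]]
yel [223 149   7  26  75] [225.61333333 162.05333333] [[222.0, 173.8000030517578], [226.1999969482422, 148.6999969482422], [229.3000030517578, 149.1999969482422], [225.10000610351562, 174.39999389648438]]
148.0
[[147 147 149 149 148 147 147 148 146 143 141 144 144 145 145 146 145 145
  145 145 146 146 147 145 147 145]
 [147 147 149 149 145 146 145 146 146 147 144 146 145 146 144 146 147 145
  144 146 145 145 147 147 147 147]
 [146 146 139 110 118 118 123 133 140 143 146 147 147 147 146 144 145 145
  142 144 143 145 146 148 146 146]
 [147 145 113 122 117  55  51  56  65  89 112 119 129 137 142 142 142 144
  145 147 144 145 145 146 147 145]
 [148 144 111 136 114  52  50  50  49  48  47
[... 672 characters left out ...]
49  50  50
   68  93  52  53 129 150 127 145]
 [148 146 149 149 148 144 140 132 114 102  86  62  57  54  49  48  49  50
   74  77  50  52 123 138 133 146]
 [148 148 149 147 147 146 144 144 146 144 144 143 141 125 108 102  86  62
   75  68  50  55 118 127 134 146]
 [148 147 148 148 148 146 143 144 147 145 144 146 146 145 146 145 145 142
  132 120 107  94 103 104 141 147]
 [148 147 148 147 148 146 145 146 147 144 141 143 145 144 143 143 141 145
  145 144 146 142 143 143 147 147]
 [148 147 147 146 147 147 147 148 147 145 144 146 144 143 143 146 142 145
  146 145 147 145 147 147 146 146]
 [146 147 145 147 145 146 147 148 145 145 146 146 143 143 145 147 147 147
  145 144 144 146 146 146 146 147]]
```

View pics/crop1.png

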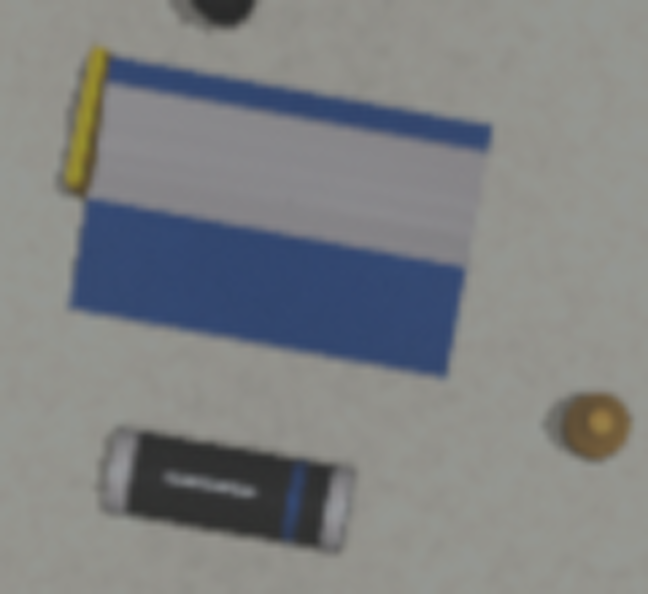

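The crop confirms the choice: the black tube spans (102..354, 428..552), with silver bands and the blue band at its right end. The ramp corners are foot (70,308) and (446,376), crest (87,198) and (464,267), and far rim (491,124).

Run:
```python
from h import *
p=manip.camera_params('top')
P=lambda c,z: plane(p,[((x+.5)/5.4-.5+210,(y+.5)/5.4-.5+140) for x,y in c],z)[:,:2]
foot=P([(70,308),(446,376)],0); crest=P([(87,198),(464,267)],.0124); rim=P([(107,58),(491,124)],.025)
t=P([(125,428),(102,512),(354,466),(338,552)],.022)
ang=lambda v:np.degrees(np.arctan2(-v[0],v[1]))  # yaw of y axis
for n,a in (('foot',foot),('crest',crest),('rim',rim)): print(n,a.round(4).tolist(),np.linalg.norm(a[0]-a[1]),ang(a[0]-a[1]))
yaw=np.radians(np.mean([ang(a[0]-a[1]) for a in (foot,crest,rim)]))
ex=np.array([np.cos(yaw),np.sin(yaw)]);ey=np.array([-ex[1],ex[0]])
est=[a.mean(0)-x*ex for a,x in ((foot,-.076),(crest,-.018),(rim,.055))]
print('origins',np.round(est,4)); O=np.mean(est,0)
e1=t[:2].mean(0);e2=t[2:].mean(0);c=(e1+e2)/2
print('O',O,'yaw',np.degrees(yaw),'tube c',c,'len',np.linalg.norm(e1-e2),'yaw',ang(e1-e2),'widths',np.linalg.norm(t[0]-t[1]),np.linalg.norm(t[2]-t[3]))
d=c-O;print('tube in cradle',d@ex,d@ey)
# scene check of predictions
ps=manip.camera_params('scene')
im=cv2.imread('pics/scene0.png')
for x,y,z in [(-.076,.1,0),(-.076,-.1,0),(-.018,-.1,.0124),(.055,-.1,.025),(-.018,.1,.0124)]:
    w=[*(O+x*ex+y*ey),z]; q=proj(ps,w)[0]; cv2.circle(im,tuple(np.round(q*8).astype(int).tolist()),12,(0,255,0),-1,shift=3)
for s in(-.06,.06):
    v=(e1-e2)/np.linalg.norm(e1-e2); q=proj(ps,[*(c+s*v),.022])[0]; cv2.circle(im,tuple(np.round(q*8).astype(int).tolist()),12,(0,0,255),-1,shift=3)
cv2.imwrite('pics/chk.png',cv2.resize(im[170:310,220:400],None,fx=4,fy=4,interpolation=cv2.INTER_CUBIC))
s=manip.state();print(Rq(s['tool_rot']).round(3))
for n,uv,z in (('eyep',(358*.7,195*.7),.055),('obj',(457*.7,312*.7),.05),('green',(427*.7,395*.7),.022),('green2',(285*.7,382*.7),.022),('oil',(271*.7,250*.7),.075)):
    w=plane(p,[uv],z)[0,:2]-O; print(n,(w@ex).round(3),(w@ey).round(3))
```

```text
foot [[0.5669, 0.1323], [0.5319, -0.063]] 0.19837811079064768 -10.149493721105237
crest [[0.6227, 0.1229], [0.5872, -0.0719]] 0.19804376198163026 -10.319153934788812
rim [[0.6935, 0.1122], [0.6595, -0.0855]] 0.2005643505143795 -9.753775303180465
origins [[0.6242 0.0214]
 [0.6226 0.0223]
 [0.6224 0.023 ]]
O [0.6230867  0.02223227] yaw -10.074140986358172 tube c [0.4718024  0.04701112] len 0.11942430542479947 yaw -9.358065111007189 widths 0.04396189822485994 0.044137154340886574
tube in cradle -0.15328620515000094 -0.0020661951699926413
[[-0.973  0.23  -0.001]
 [ 0.23   0.973 -0.002]
 [ 0.    -0.002 -1.   ]]
eyep 0.095 0.047
obj -0.091 -0.177
green -0.253 -0.149
green2 -0.277 0.119
oil -0.041 0.184
```

View pics/chk.png

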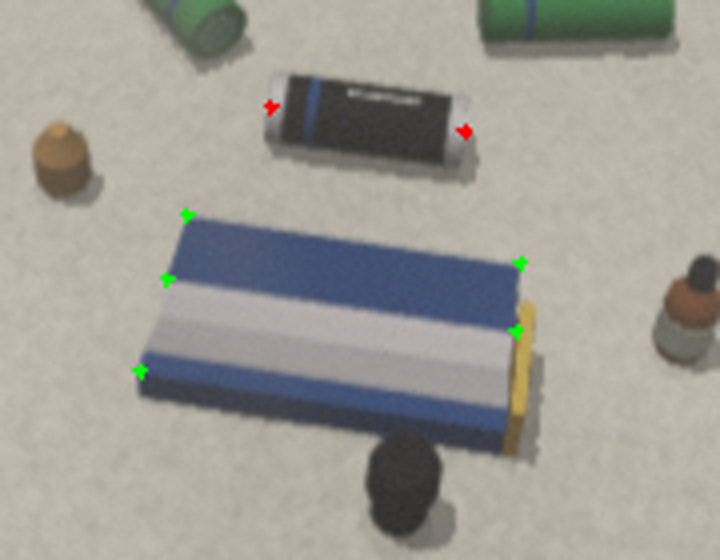

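The scene view agrees with these values: every projected corner lands on its feature. In the cradle's frame the tube is at (-153, -2) mm and 0.7° off in yaw. I'll push it with two open fingertips from the robot side, jaw axis along the tube. First I move behind it, still high.

drive_tool --commands "70 -0.4 -0.5 0 -1.6;70 -0.82 -0.98 0 -1.6;70 -0.82 -0.98 0 0;70 -0.82 -0.98 0 0;70 -0.82 -0.98 0 0;70 -0.82 -0.98 0 0;70 -0.82 -0.98 0 0;70 -0.82 -0.98 0 0"

```text
time: 1.1
tool_pos: [0.2846, 0.3563, 0.2308]
tool_rot: [-0.0, 0.088, 0.996, -0.0]
contact_force: [1.3, -0.4, 0.8]
gripper_width: 0.821
```

drive_tool --commands "70 -0.82 -0.98 0 0;70 -0.82 -0.98 0 0;70 -0.82 -0.98 0 0;70 -0.82 -0.98 0.3 0;70 -0.82 -0.98 0.5 0;70 -0.82 -0.98 0.5 0;70 -0.6 -0.6 0.5 0;70 0 0 0 0"

```text
time: 2.1
tool_pos: [0.4127, 0.136, 0.1755]
tool_rot: [-0.002, 0.089, 0.996, -0.0]
contact_force: [-0.1, 0.5, 0.0]
gripper_width: 0.817
```

```bash
cat >> h.py <<'E'
O=np.array([.6231,.0222]);yaw=np.radians(-10.07)
ex=np.array([np.cos(yaw),np.sin(yaw)]);ey=np.array([-ex[1],ex[0]])
def where():
    s=manip.state();w=s['tool_pos'];M=Rq(s['tool_rot']);d=w[:2]-O
    print('t',s['time'],'cradle xyz mm',np.round([d@ex*1e3,d@ey*1e3,w[2]*1e3],1),'yaw of tool y rel',np.degrees(np.arctan2(-M[0,1],M[1,1])-yaw).round(2),'zt',M[:,2].round(3),'F',s['contact_force'].round(1),'g',s['gripper_width'])
E
python3 - <<'E'
from h import *
where()
im=grab('wrist','w1')
E
```

```text
t 2.1 cradle xyz mm [-227.1   75.3  175.5] yaw of tool y rel -0.18 zt [-0.004 -0.001 -1.   ] F [-0.1  0.5  0. ] g 0.8173935943406341
```

View pics/w1.png

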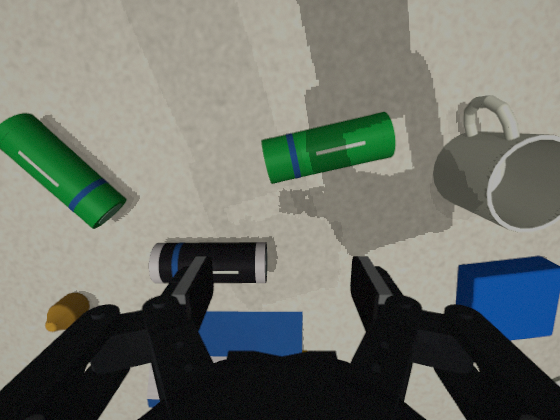

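The wrist view shows the tube at (150..268, 242..283), parallel to the jaw line, with the green tubes well clear. The last move fell short along y, so I make that up and then go down behind the tube.

drive_tool --commands "70 0 -0.6 0 0;70 -0.2 -0.9 0 0;70 -0.2 -0.8 0.3 0;70 -0.1 -0.3 0.8 0;70 0 0 1 0;70 0 0 1 0;70 0 0 0.9 0;70 0 0 0 0"

```text
time: 3.15
tool_pos: [0.4126, 0.0588, 0.0558]
tool_rot: [-0.002, 0.087, 0.996, 0.0]
contact_force: [-0.4, -1.3, 0.6]
gripper_width: 0.819
```

```bash
python3 -c "
from h import *
where()"
```

```text
t 3.15 cradle xyz mm [-213.7   -0.8   55.8] yaw of tool y rel 0.07 zt [-0.004  0.    -1.   ] F [-0.4 -1.3  0.6] g 0.8185972950638052
```

drive_tool --commands "70 0 0 0.6 0;70 0 0 0.6 0;70 0 0 0.4 0;70 0 0 0.1 0;70 -0.2 0 0 0;70 -0.2 0 0 0;70 -0.15 0 0 0;70 0 0 0 0"

```text
time: 4.15
tool_pos: [0.4314, 0.0548, 0.0067]
tool_rot: [0.0, 0.088, 0.996, 0.0]
contact_force: [1.0, -1.0, -1.4]
gripper_width: 0.821
```

Run:
```python
from h import *
where()
a=grab('top','top1')
b=grab('scene','sc1')
cv2.imwrite('pics/mix1.png',np.hstack([cv2.resize(a[150:270,200:320],(480,480),interpolation=2)[:,:400],cv2.resize(b[130:270,240:380],(480,480),interpolation=2)[:,:400]]))
```

```text
t 4.15 cradle xyz mm [-194.4   -1.4    6.7] yaw of tool y rel -0.02 zt [ 0.001 -0.    -1.   ] F [ 1.  -1.  -1.4] g 0.8206100201793397
```

View pics/mix1.png

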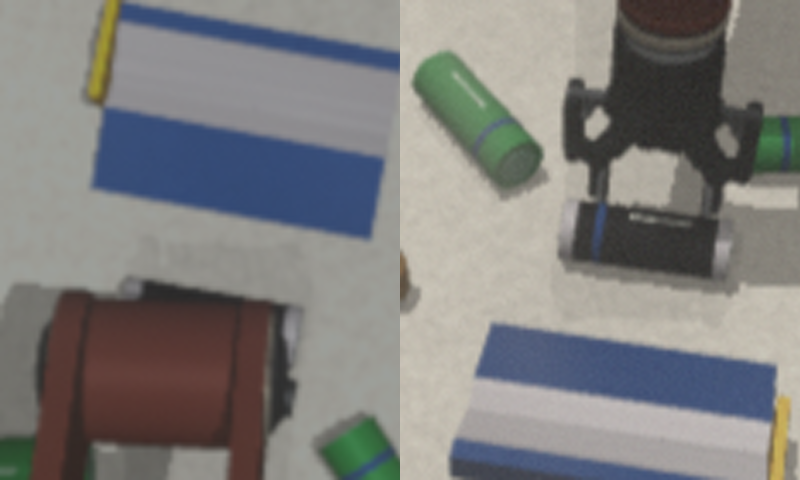

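drive_tool --commands "70 -0.08 0 0.1 0;70 -0.1 0 0 0;70 -0.15 0 0 0;70 -0.2 0 0 0;70 -0.22 0 0 0;70 -0.22 0 0 0;70 -0.22 0 0 0;70 -0.22 0 0 0"

```text
time: 5.25
tool_pos: [0.4729, 0.0474, 0.0033]
tool_rot: [-0.0, 0.088, 0.996, 0.0]
contact_force: [0.8, -0.8, 0.5]
gripper_width: 0.823
```

drive_tool --commands "70 -0.22 0 0 0;70 -0.22 0 0 0;70 -0.22 0 0 0;70 -0.2 0 0 0;70 -0.2 0 0 0;70 -0.15 0 0 0;70 -0.1 0 0 0;70 0 0 0 0"

```text
time: 6.25
tool_pos: [0.5112, 0.0406, 0.0033]
tool_rot: [-0.0, 0.088, 0.996, 0.0]
contact_force: [0.2, -0.1, 0.1]
gripper_width: 0.818
```

Run:
```python
from h import *
where()
a=grab('top','top2')
b=grab('scene','sc2')
cv2.imwrite('pics/mix2.png',np.hstack([cv2.resize(a[140:240,210:310],(480,480),interpolation=2)[:,:400],cv2.resize(b[170:290,240:360],(480,480),interpolation=2)[:,:400]]))
```

```text
t 6.25 cradle xyz mm [-113.4   -1.4    3.3] yaw of tool y rel -0.01 zt [-0.  0. -1.] F [ 0.2 -0.1  0.1] g 0.8181730133562641
```

View pics/mix2.png

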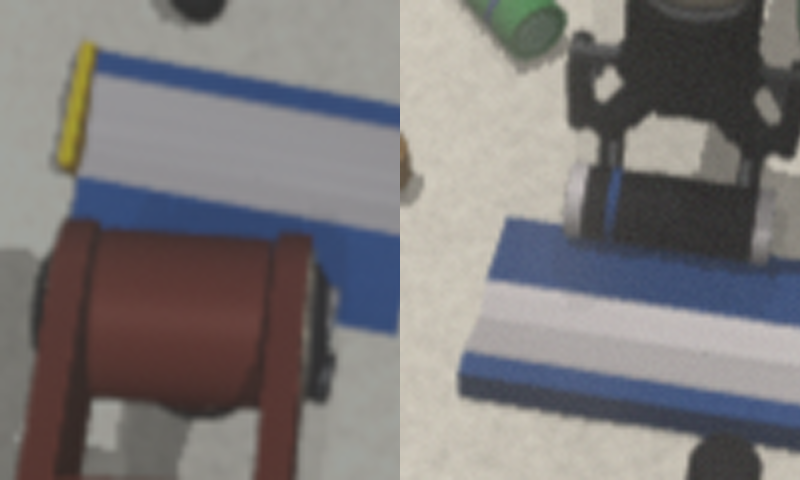

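The views show the tube at the foot of the ramp, parallel to it, with its label rolled out of sight, so it is rolling. Next I go up the ramp, rising with the slope.

drive_tool --commands "70 -0.1 0 -0.02 0;70 -0.15 0 -0.03 0;70 -0.2 0 -0.04 0;70 -0.2 0 -0.045 0;70 -0.2 0 -0.045 0;70 -0.2 0 -0.045 0;70 -0.2 0 -0.045 0;70 -0.2 0 -0.045 0"

```text
time: 7.35
tool_pos: [0.5543, 0.033, 0.0128]
tool_rot: [-0.0, 0.088, 0.996, 0.0]
contact_force: [-1.4, 0.6, 1.0]
gripper_width: 0.82
```

drive_tool --commands "70 -0.2 0 -0.04 0;70 -0.15 0 -0.03 0;70 -0.12 0 -0.02 0;70 -0.1 0 -0.02 0;70 -0.1 0 0 0;70 -0.08 0 0 0;70 -0.05 0 0 0;70 0 0 0 0"

```text
time: 8.35
tool_pos: [0.5777, 0.0288, 0.016]
tool_rot: [0.0, 0.088, 0.996, -0.0]
contact_force: [-0.3, 0.1, -0.1]
gripper_width: 0.817
```

Run:
```python
from h import *
where()
a=grab('top','top3')
b=grab('scene','sc3')
cv2.imwrite('pics/mix3.png',np.hstack([cv2.resize(a[140:240,210:310],(480,480),interpolation=2)[:,:400],cv2.resize(b[200:300,250:350],(480,480),interpolation=2)[:,:400]]))
```

```text
t 8.35 cradle xyz mm [-45.9  -1.5  16. ] yaw of tool y rel -0.01 zt [ 0. -0. -1.] F [-0.3  0.1 -0.1] g 0.816857952100092
```

View pics/mix3.png

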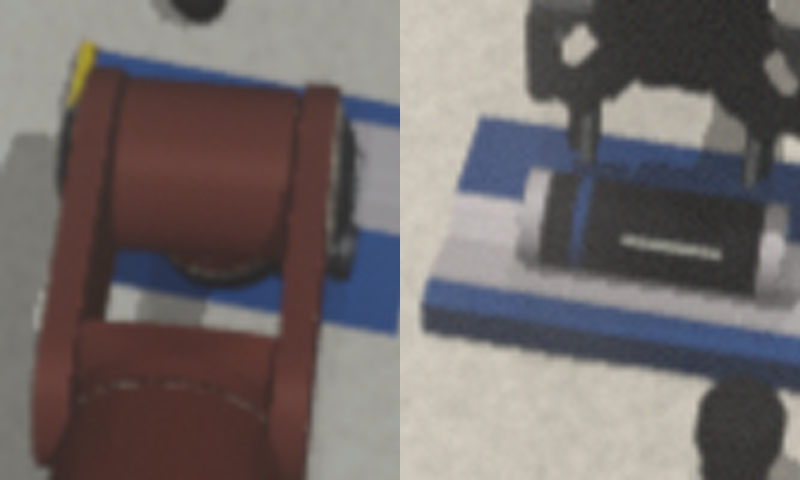

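The tube lies in the groove across its full length, and the fingers are behind it. I back off, rise, shut the fingers, move over the open -y end and turn 90°, so that the narrow finger side does the pushing.

drive_tool --commands "70 0.1 0 0 0;70 0.2 0 0 0;70 0 0 -0.4 0;70 0 0 -0.8 0;70 0 0 -0.9 0;70 0 0 -0.7 0;0 0 -0.4 -0.4 0;0 -0.3 -0.8 0 0"

```text
time: 9.45
tool_pos: [0.5718, -0.007, 0.1138]
tool_rot: [0.001, 0.087, 0.996, -0.0]
contact_force: [0.0, -0.1, 0.3]
gripper_width: 0.399
```

drive_tool --commands "0 -0.4 -0.8 0 0;0 -0.5 -0.8 0 0;0 -0.5 -0.7 0 0;0 -0.2 -0.3 0 -5;0 0 0 0 -10;0 0 0 0 -10;0 0 0 0 -10;0 0 0 0 -10"

```text
time: 10.45
tool_pos: [0.6048, -0.0925, 0.1119]
tool_rot: [-0.0, -0.303, 0.953, 0.0]
contact_force: [0.6, -0.4, -0.5]
gripper_width: -0.002
```

drive_tool --commands "0 0 0 0 -10;0 0 0 0 -10;0 0 0 0 -10;0 0 0 0 -10;0 0 0 0 -5;0 0 0 0 0;0 0 0 0 0;0 0 0 0 0"

```text
time: 11.45
tool_pos: [0.61, -0.0694, 0.1113]
tool_rot: [-0.012, -0.626, 0.78, -0.01]
contact_force: [-0.1, -1.0, -0.0]
gripper_width: 0.003
```

Run:
```python
from h import *
where()
grab('top','top4');b=grab('scene','sc4')
w=grab('wrist','w4')
cv2.imwrite('pics/mix4.png',np.hstack([cv2.resize(w,(400,300)),cv2.resize(b[180:300,230:390],(400,300),interpolation=2)]))
```

```text
t 11.45 cradle xyz mm [  3.1 -92.5 111.3] yaw of tool y rel 87.58 zt [-0.006 -0.03  -1.   ] F [-0.1 -1.  -0. ] g 0.0030274034585243753
```

View pics/mix4.png

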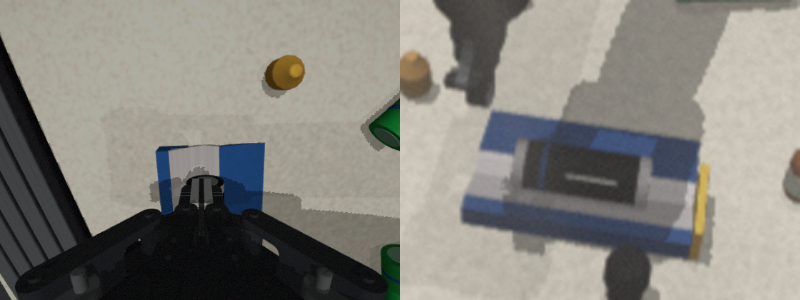

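The tube is seated in the groove, with a gap still left to the stop. The tool is 2.4° short on the turn and tilted 1.7°, so I check the joints and measure the tube's free end.

Run:
```python
from h import *
s=manip.state();print(s['joint_pos'].round(3));where()
# tube ends in top view
im=cv2.imread('pics/top4.png');p=manip.camera_params('top')
L=lambda y,x=0,z=.049:proj(p,[*(O+x*ex+y*ey),z])[0]
ys=np.arange(-.1,.1,.003)
print([(int(y*1000),int(im[int(round(L(y)[1])),int(round(L(y)[0]))].mean())) for y in ys])
ps=manip.camera_params('scene');b=cv2.imread('pics/sc4.png')
print([(int(y*1000),int(b[tuple(np.round(proj(ps,[*(O+y*ey),.049])[0][::-1]).astype(int))].mean())) for y in ys])
```

```text
[-0.22   0.13   1.738 -0.032  1.273 -3.135]
t 11.6 cradle xyz mm [  3.1 -92.3 111.4] yaw of tool y rel 87.59 zt [-0.006 -0.03  -1.   ] F [ 0.1 -0.1  1.1] g 0.0028000886014724435
[(-100, 43), (-97, 38), (-94, 38), (-91, 37), (-88, 37), (-84, 36), (-81, 37), (-78, 37), (-75, 42), (-72, 67), (-69, 67), (-66, 91), (-63, 106), (-60, 121), (-57, 124), (-54, 106), (-51, 66), (-48, 41), (-45, 39), (-42, 38), (-39, 42), (-36, 50), (-33, 53), (-30, 38), (-27, 38), (-24, 39), (-21, 43), (-18, 43), (-15, 44), (-12, 52), (-9, 65), (-6, 66), (-3, 67), (0, 66), (2, 68), (5, 67), (8, 62), (11, 44), (14, 42), (17, 43), (20, 43), (23, 43), (26, 43), (29, 44), (32, 44), (35, 44), (38, 45), (41, 46), (44, 62), (47, 96), (50, 124), (53, 122), (56, 118), (59, 110), (62, 114), (65, 115), (68, 115), (71, 115), (74, 115), (77, 115), (80, 116), (83, 125), (86, 152), (89, 154), (92, 140), (95, 96), (98, 91)]
[(-100, 183), (-97, 177), (-94, 146), (-91, 105), (-88, 91), (-84, 90), (-81, 93), (-78, 92), (-75, 95), (-72, 96), (-69, 94), (-66, 98), (-63, 100), (-60, 131), (-57, 130), (-54, 132), (-51, 78), (-48, 65), (-45, 65), (-42, 64), (-39, 67), (-36, 73), (-33, 67), (-30, 56), (-27, 56), (-24, 55), (-21, 57), (-18, 52), (-15, 57), (-12, 54), (-9, 53), (-6, 55), (-3, 53), (0, 52), (2, 54), (5, 53), (8, 51), (11, 55), (14, 48), (17, 51), (20, 55), (23, 54), (26, 56), (29, 50), (32, 57), (35, 49), (38, 54), (41, 51), (44, 50), (47, 121), (50, 130), (53, 129), (56, 112), (59, 82), (62, 75), (65, 75), (68, 74), (71, 74), (74, 76), (77, 74), (80, 76), (83, 76), (86, 73), (89, 76), (92, 84), (95, 103), (98, 123)]
```

Joint 6 reached its limit. I turn the other way to the mirror orientation instead, which puts joint 6 near 0 and makes +tool x point at the stop.

drive_tool --commands "0 0.2 0 0 8;0 0.2 0 0 10;0 0.1 0 0 10;0 0 0 0 10;0 0 0 0 10;0 0 0 0 10;0 0 0 0 10;0 0 0 0 10"

```text
time: 12.6
tool_pos: [0.6052, -0.083, 0.1118]
tool_rot: [-0.003, 0.007, 1.0, -0.015]
contact_force: [0.3, 0.5, -0.9]
gripper_width: 0.001
```

drive_tool --commands "0 0 0 0 10;0 0 0 0 10;0 0 0 0 10;0 0 0 0 10;0 0 0 0 10;0 0 0 0 10;0 0 0 0 10;0 0 0 0 10"

```text
time: 13.6
tool_pos: [0.6052, -0.083, 0.1118]
tool_rot: [0.007, 0.648, 0.762, -0.013]
contact_force: [0.5, 0.7, 1.0]
gripper_width: 0.002
```

drive_tool --commands "0 0 0 0 10;0 0 0 0 10;0 0 0 0 0;0 0 0 0 0;0 0 0 0.3 0;0 0 0 0.5 0;0 0 0 0.3 0;0 0 0 0 0"

```text
time: 14.6
tool_pos: [0.6038, -0.0835, 0.0769]
tool_rot: [0.008, 0.768, 0.64, -0.013]
contact_force: [0.4, 0.0, 0.0]
gripper_width: -0.003
```

```bash
python3 -c "
from h import *
print(manip.state()['joint_pos'].round(2));where()"
```

```text
[-0.25  0.16  1.77 -0.03  1.22 -0.05]
t 14.6 cradle xyz mm [  -0.5 -107.4   76.9] yaw of tool y rel -90.36 zt [-0.009 -0.029 -1.   ] F [0.4 0.  0. ] g -0.003035523108714361
```

drive_tool --commands "0 0 0 0.5 0;0 0 0 0.6 0;0 0 0 0.5 0;0 0 0 0.3 0;0 0.2 0 0 0;0 0.3 0 0 0;0 0.2 0 0 0;0 0.1 0 0 0"

```text
time: 15.6
tool_pos: [0.6095, -0.0612, 0.0217]
tool_rot: [0.01, 0.768, 0.64, -0.012]
contact_force: [-0.1, 0.1, -1.0]
gripper_width: -0.005
```

drive_tool --commands "0 0.1 0 0 0;0 0.12 0 0 0;0 0.12 0 0 0;0 0.12 0 0 0;0 0.12 0 0 0;0 0.12 0 0 0;0 0.1 0 0 0;0 0.05 0 0 0"

```text
time: 16.6
tool_pos: [0.6137, -0.0366, 0.0204]
tool_rot: [0.009, 0.768, 0.64, -0.012]
contact_force: [-0.4, -0.5, 0.6]
gripper_width: 0.002
```

Run:
```python
from h import *
where()
b=grab('scene','sc5')
w=grab('wrist','w5')
cv2.imwrite('pics/mix5.png',np.hstack([cv2.resize(w,(400,300)),cv2.resize(b[180:300,230:390],(400,300),interpolation=2)]))
```

```text
t 16.6 cradle xyz mm [  1.  -59.5  20.4] yaw of tool y rel -90.36 zt [-0.006 -0.03  -1.   ] F [-0.4 -0.5  0.6] g 0.0021074815736675063
```

View pics/mix5.png

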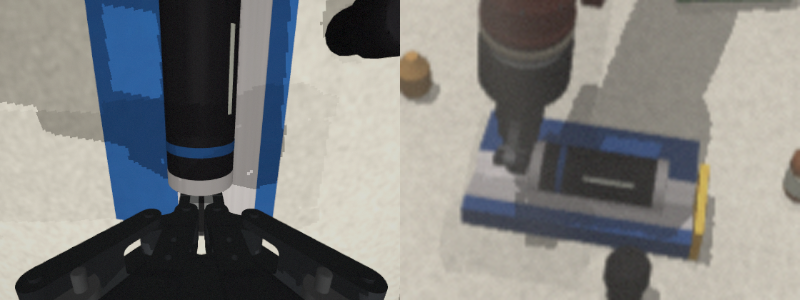

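The finger is on the tube's end and the tube is sliding straight along the groove. I keep going slowly until the force shows it has reached the stop.

drive_tool --commands "0 0.1 0 0 0;0 0.12 0 0 0;0 0.12 0 0 0;0 0.12 0 0 0;0 0.1 0 0 0;0 0.08 0 0 0;0 0.06 0 0 0;0 0 0 0 0"

```text
time: 17.7
tool_pos: [0.6174, -0.0158, 0.0196]
tool_rot: [0.009, 0.768, 0.64, -0.012]
contact_force: [0.1, -0.4, 0.1]
gripper_width: 0.004
```

drive_tool --commands "0 0.03 0 0 0;0 0.03 0 0 0;0 0.03 0 0 0;0 0.03 0 0 0;0 0.03 0 0 0;0 0 0 0 0;0 0 0 0 0;0 0 0 0 0"

```text
time: 18.7
tool_pos: [0.6182, -0.0116, 0.0196]
tool_rot: [0.009, 0.768, 0.64, -0.012]
contact_force: [-0.5, -0.5, 0.5]
gripper_width: 0.002
```

Run:
```python
from h import *
where()
grab('wrist','w6');grab('scene','sc6')
```

```text
t 18.7 cradle xyz mm [  1.1 -34.1  19.6] yaw of tool y rel -90.37 zt [-0.006 -0.029 -1.   ] F [-0.5 -0.5  0.5] g 0.0019710845785005796
```

drive_tool --commands "0 0.02 0 0 0;0 0.02 0 0 0;0 0.02 0 0 0;0 0 0 0 0;0 0 0 0 0;0 0 0 0 0;0 0 0 0 0;0 0 0 0 0"

```text
time: 19.8
tool_pos: [0.6186, -0.0099, 0.0195]
tool_rot: [0.009, 0.768, 0.64, -0.012]
contact_force: [0.6, 0.0, 0.0]
gripper_width: -0.001
```

Run:
```python
from h import *
where()
b=grab('scene','sc7')
cv2.imwrite('pics/mix7.png',cv2.resize(b[210:290,270:370],(750,600),interpolation=2))
```

```text
t 19.8 cradle xyz mm [  1.1 -32.4  19.5] yaw of tool y rel -90.37 zt [-0.006 -0.029 -1.   ] F [0.6 0.  0. ] g -0.00123133256564909
```

View pics/mix7.png

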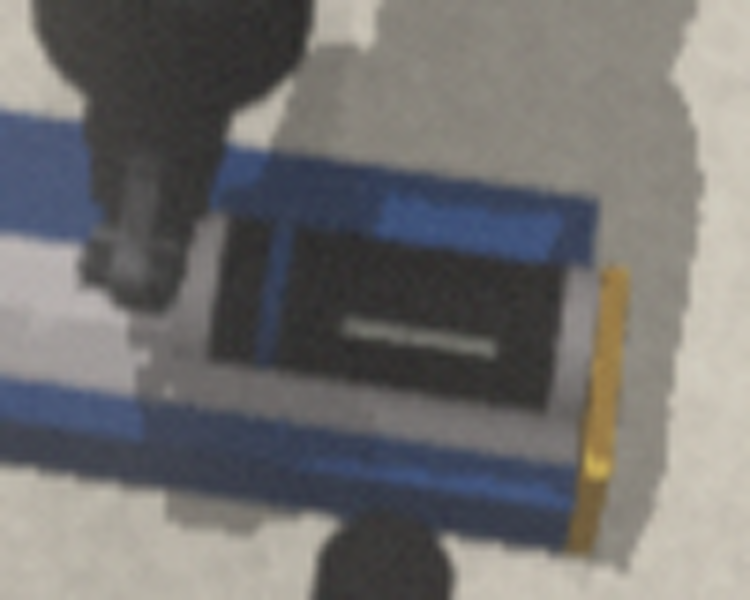

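The tube's end looks almost at the plate (590,270), but there is no reaction force yet. I creep on.

drive_tool --commands "0 0.02 0 0 0;0 0 0 0 0;0 0.02 0 0 0;0 0 0 0 0;0 0.02 0 0 0;0 0 0 0 0;0 0 0 0 0;0 0 0 0 0"

```text
time: 20.85
tool_pos: [0.6186, -0.0096, 0.0195]
tool_rot: [0.01, 0.768, 0.64, -0.013]
contact_force: [-1.8, -7.7, 2.4]
gripper_width: 0.002
```

```bash
python3 -c "
from h import *
where()"
```

```text
t 20.85 cradle xyz mm [  1.2 -32.1  19.5] yaw of tool y rel -90.37 zt [-0.007 -0.032 -0.999] F [-1.8 -7.7  2.4] g 0.001538696786292664
```

The tool stalled at y = -32.1 mm, as predicted for contact, with an 8 N reaction: the tube is against the stop. I back straight off and rise clear.

drive_tool --commands "0 -0.05 0 0 0;0 -0.1 0 0 0;0 -0.3 0 0 0;0 -0.5 0 0 0;0 -0.5 0 0 0;0 0 0 -0.6 0;0 0 0 -0.9 0;0 0 0 -0.9 0"

```text
time: 21.85
tool_pos: [0.6118, -0.0488, 0.0949]
tool_rot: [0.01, 0.769, 0.64, -0.011]
contact_force: [0.4, -0.2, -0.1]
gripper_width: 0.002
```

drive_tool --commands "0 -0.5 0 -0.9 0;0 -0.9 0 -0.5 0;0 -0.9 0 0 0;0 -0.9 0 0 0;0 -0.5 0 0 0;0 0 0 0 0;0 0 0 0 0;0 0 0 0 0"

```text
time: 22.85
tool_pos: [0.5917, -0.1558, 0.138]
tool_rot: [0.009, 0.768, 0.64, -0.012]
contact_force: [0.5, 0.5, -0.5]
gripper_width: 0.003
```

Run:
```python
from h import *
where()
a=grab('top','top8');b=grab('scene','sc8')
cv2.imwrite('pics/mix8.png',np.hstack([cv2.resize(a[135:215,205:285],(400,400),interpolation=2),cv2.resize(b[210:290,290:370],(400,400),interpolation=2)]))
# bystander check: change outside arm/cradle between first and last scene
d=cv2.absdiff(b,cv2.imread('pics/sc4.png')).max(2)>40
n,l,st,c=cv2.connectedComponentsWithStats(d.astype(np.uint8))
print([(st[i].tolist()) for i in range(1,n) if st[i][4]>25])
```

```text
t 22.85 cradle xyz mm [   0.2 -180.7  138. ] yaw of tool y rel -90.31 zt [-0.006 -0.029 -1.   ] F [ 0.5  0.5 -0.5] g 0.0027801317630548267
[[267, 0, 49, 30, 575], [347, 1, 30, 16, 78], [309, 3, 10, 21, 82], [253, 25, 8, 14, 37], [260, 27, 41, 19, 405], [162, 28, 182, 246, 13928], [300, 36, 14, 22, 172], [248, 40, 10, 16, 44], [315, 48, 64, 16, 323], [274, 54, 15, 5, 29], [297, 59, 10, 12, 66], [330, 91, 99, 49, 393], [288, 92, 9, 11, 43], [273, 94, 12, 7, 29], [298, 107, 7, 5, 31], [326, 114, 15, 12, 35], [358, 134, 23, 34, 250], [390, 137, 30, 7, 60], [322, 185, 40, 54, 1177], [276, 231, 25, 26, 413], [305, 240, 10, 15, 43], [316, 243, 34, 24, 345], [303, 261, 38, 14, 177], [275, 275, 13, 7, 60]]
```

View pics/mix8.png

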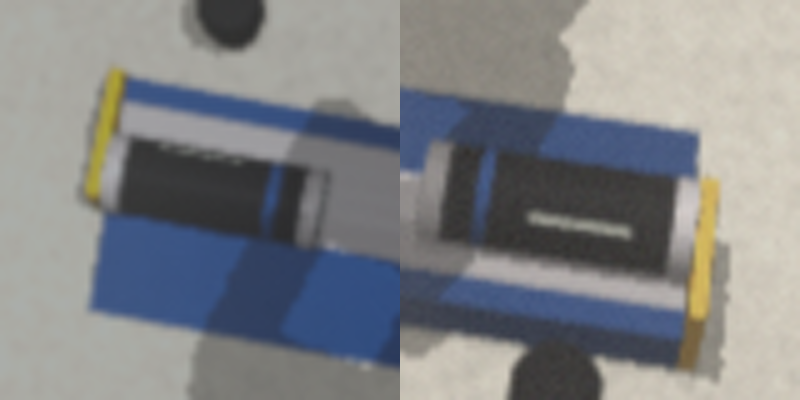

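Both views show the tube seated in the groove with its +y silver end flush against the yellow plate, and the arm is clear. I hand in.

```bash
python3 -c "
from h import *
print(manip.job_done())"
```

```text
the job is handed in; nothing more can be done
None
```

The black tube is lying in the V-groove with its end up against the yellow stop, and the job is handed in. The robot's clock read 22.9 s just before that.

- **Rolling:** I rolled it across the desk, up the ramp and over the crest with two open fingertips from behind. The label turned out of sight and back, so it did roll.
- **Sliding:** With the fingers shut, I pushed the free end along the groove. The tool stalled where contact with the stop was predicted, with a reaction of about 8 N. I then backed straight off and rose clear.
- **Last checks:** In the final top and scene views the tube is seated and flush with the plate. The gripper was about 180 mm from the cradle centre along the groove, with no contact force beyond noise.
- **What went wrong:** The first 90° turn ran joint 6 up to its limit (-3.135 of -3.14 rad), so I turned to the mirror orientation instead. The tool stayed tilted about 1.7° for the push, with no visible effect.
- **Not confirmed:** The image comparison for moved bystanders proved nothing, because arm and shadow changes swamped it. None of the recorded forces suggested contact with one. The views I took showed none out of place, though not every bystander was in them.

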